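# Push the row of parts bins home into its dock

### The job

Push the row of three parts bins along the bench as one block until the first bin is fully home against the stop plate of the metal dock and the other two are closed up behind it in a straight row. Push only on the free end of the row, the bin farthest from the dock, without touching the other two bins; keep the bins on the bench and do not let the row buckle on the way. Leave the other things on the bench alone.

Things in the scene. Friction and masses are not known exactly. Their poses are not given: they have to be found in the camera images.
- dock: Fixed dark steel dock, 56 mm high stop plate along its x, with a cheek at each end. Origin: bench level, middle of the plate's inner face; +y points out of the mouth along the row. Cheeks 150 mm apart (5 mm play each side of a bin), flared to 176 mm at the mouth, 92 mm from the plate; 28 mm high at -x, 45 at +x. No floor. With the row home, bin origins lie at x = 0, y = 50, 150, 250 mm in this frame.
- bin_1: Blue open parts bin, 140 (x) by 100 (y) by 52 mm high, walls 2 mm; front (-x) wall only 32 mm high. Origin: centre of underside, z up. About 0.3 kg, slides on the bench. First of the row, nearest the dock; it starts 80 to 140 mm short of the stop plate. Its axes are nearly parallel to the dock's.
- bin_2: Blue open parts bin, 140 (x) by 100 (y) by 52 mm high, walls 2 mm; front (-x) wall only 32 mm high. Origin: centre of underside, z up. About 0.3 kg, slides on the bench. Middle of the row, on the +y side of bin_1; gaps of about 3 to 11 mm between the bins at the start.
- bin_3: Blue open parts bin, 140 (x) by 100 (y) by 52 mm high, walls 2 mm; front (-x) wall only 32 mm high. Origin: centre of underside, z up. About 0.3 kg, slides on the bench. Last of the row, farthest from the dock: its outer long side (+y side, 50 mm from its origin) is the free end to push on, with clear bench beyond it.
- sample_jar: White round jar with a yellow screw lid, 68 mm diameter, 73 mm high, standing behind the row. Bystander, not to be disturbed. Origin at the centre of its underside.
- tape_roll: Roll of brown packing tape lying flat, 102 mm diameter, 48 mm high, behind the row. Bystander, not to be disturbed. Origin at the centre of its underside.
- tumbler: Black drinking tumbler, 74 mm diameter, 178 mm high, standing to the left. Bystander, not to be disturbed. Origin at the centre of its underside.
Mind the look-alikes: they are no part of the job. Leave any pink look-alike of the bin_1 alone.

How it is judged:
By the outcome, as a careful person would: the job done as asked, in the order asked, and still so for the second after the job is handed in, with the robot touching nothing.
It also fails if it takes over 38 s, if anything falls off the work surface, if the arm or the gripper's body presses on something with over 40 N, if the wrist force passes 120 N, or if a joint passes its speed limit or range.

### The arm

A 6-joint arm with a two-finger parallel gripper is mounted at the origin on a cart in front of the work surface, level with it; the furniture and walls round the work are solid. World frame = base frame: x ahead of the robot, y to its left, z up, the work surface at z = 0. Lengths are in m, angles in rad, forces in N, time in s.
With the tool pointing down it reaches from about 0.35 to 0.875 m from the base axis. Payload 4.2 kg.
Tool frame: the origin (TCP) lies midway between the tips of the shut fingers; the grasp point (between the pads) lies 19 mm behind it; z points along the fingers, y is the direction in which the jaws open and shut (so a half turn about z gives the same grasp; the last joint's range is limited). The gripper opens to 87 mm and grips with 3 to 60 N. Pads are 19 mm wide; open, the fingers measure 117 mm over their backs; the gripper's body (75 mm by 190 mm) begins 51 mm behind the grasp point.
Start: joints at [1.575, 0.385, 0.008, 0, -1.194, -0.259], TCP at [0.158, 0.605, 0.191] pointing down, gripper open.
Joint ranges: [-3.14, 3.14], [-1.21, 2.06], [-1.07, 1.41], [-3.16, 2.05], [-2.99, -0.16], [-3.1, 3.1]. Speed limits (rad/s): [2.79, 2.79, 3.14, 3.14, 3.14, 3.14].

### API

Orientations are given as a unit quaternion [w, x, y, z].
In Python, from cell import manip gives the robot as it stands. The module is installed in compiled form; this text tells all that it offers.
- The arm moves only by the tool move_arm, never from a script. Its argument "plan" is a list of rows, each a list of 7 numbers: the turn, a rotation vector about the tool's x, y, z in degrees, then the shift along the tool's x, y, z in m, then the opening, from 0 (shut) to 1 (fully open). A call has 1 to 20 rows; each row is the pose to reach, as a shift and turn from the pose commanded when the call began, along the tool's axes at that moment; what a row does not reach only later rows make up. A row lasts 1/10 s, in which the tool goes at most 50 mm and 8.59 degrees, less where a joint would pass 70% of its speed; a pose out of reach is approached as far as the arm can. A call with a gripper value outside its range is refused whole. The fingers move at their own pace and stop on an object; the grip force is fixed at half the most. Time passes only in rows, so rows that repeat a pose let the fingers close. It gives the time, the measured TCP pose, the force and the opening at its end, in the units of the state.
- manip.read_state(): the state, without advancing time (a new reading comes with each control period).
- manip.read_camera(name): name is "scene" or "top"; returns a dict with "img" (420x560x3 uint8, red, green, blue), "range_z" (420x560 float32, m along the optical axis (not along the pixel's ray), 0 where there is no reading), "fx", "fy", "cx", "cy" (pixels), "R" (3x3) and "t" (3): a world point X has camera coordinates R X + t. Camera axes: x right, y down, z forward; pixel columns grow to the right and rows downward; lengths in m; the calibration is good to about 2 mm. A picture is of the moment at which its call begins.
- manip.hand_in(): hands the job in, once; it reports no verdict.
The state is a dict: "clock": time; "joint_positions": joint angles; "dq": joint speeds; "effort": joint torques, N m; "position": TCP position; "eef_rot": TCP orientation; "contact_force": force on the tool from outside, world axes, zero at the start; "torque": the same for the moment, N m; "opening": opening from 0.0 (shut) to 1.0 (fully open).
Only numpy, scipy, OpenCV 4.12 (cv2) and the standard library are available. Lean on these libraries where they do the work, as an engineer would, in place of code of your own. Each camera call takes 0.05 s, during which the arm holds its last target.

## Working session

There is one attempt and no reset: what is moved stays moved. The work goes in short steps, Python scripts to look and compute and a tool call to move; the robot and the scene stay as the last step left them, time stands still between calls to the robot, and variables do not carry over. Pictures are saved under pics/ and viewed, and the job is handed in when it is done.

Besides the shell and the picture viewer there is one more tool, called after "Emit:" by a JSON object that holds its "fn" and its "kwargs", one argument or row to a line. move_arm: Moves the arm, as the interface text tells. Its arguments: {"type":"object","properties":{"plan":{"type":"array"}},"required":["plan"]}

```bash
mkdir -p pics
python3 - <<'E'
from cell import manip
import cv2,numpy as np,pickle
print(manip.read_state())
for n in("scene","top"):
    c=manip.read_camera(n); pickle.dump(c,open(f"{n}0.pkl","wb"))
    cv2.imwrite(f"pics/{n}0.png",cv2.resize(c["img"][:,:,::-1],None,fx=1.4,fy=1.4))
    print(n,c["fx"],c["cx"],c["cy"],c["R"],c["t"])
E
```

```text
{'clock': 0.0, 'joint_positions': array([ 1.57456568e+00,  3.85567525e-01,  6.62104769e-03, -5.18438723e-04,
       -1.19394460e+00, -2.58616181e-01]), 'dq': array([ 2.83450790e-05, -5.42042513e-04,  6.60132199e-04, -1.52583085e-04,
        6.60793151e-04,  6.82039997e-05]), 'effort': array([ 9.72362541e-04, -3.90668178e+01,  1.87411058e+01,  4.22009602e+00,
        1.11493186e-02, -1.78031200e-04]), 'position': array([0.15736056, 0.60418362, 0.18944827]), 'eef_rot': array([ 1.06989042e-03,  9.91879884e-01, -1.27173663e-01, -1.01844926e-04]), 'contact_force': array([-0.03749579, -0.68385769, -0.5072458 ]), 'torque': array([-0.0229359 , -0.02260065, -0.04928528]), 'opening': 1.0023769115598846}
scene 423.30409418318095 282.21887884393817 203.85815372741857 [[ 0.54516896 -0.83819265  0.01496259]
 [-0.56396449 -0.37989705 -0.73322731]
 [ 0.62026998  0.3912944  -0.67981897]] [-0.23366795  0.4102847   0.82738835]
top 443.49432523139404 276.4015360182274 206.1771656564032 [[-0.00392143 -0.9997955   0.01983887]
 [-0.99666029  0.0022894  -0.08162739]
 [ 0.08156528 -0.02009271 -0.99646545]] [0.11172663 0.63320698 1.29820103]
```

View pics/scene0.png

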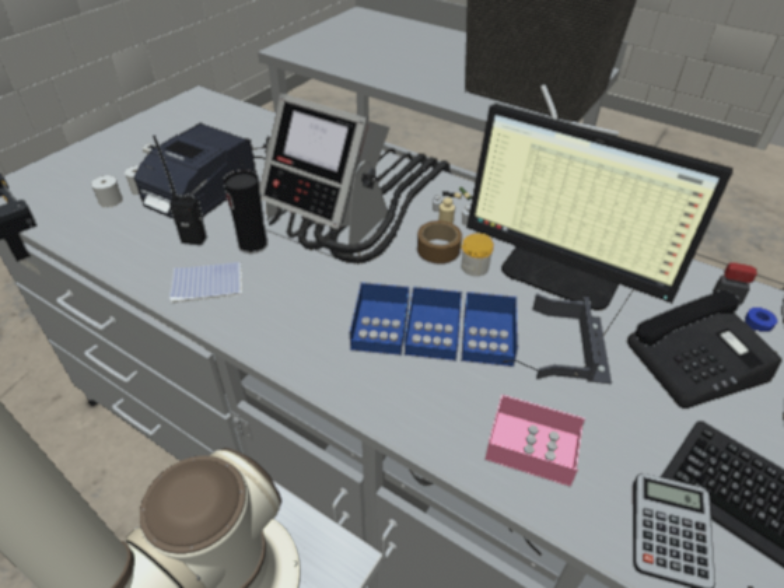

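View pics/top0.png

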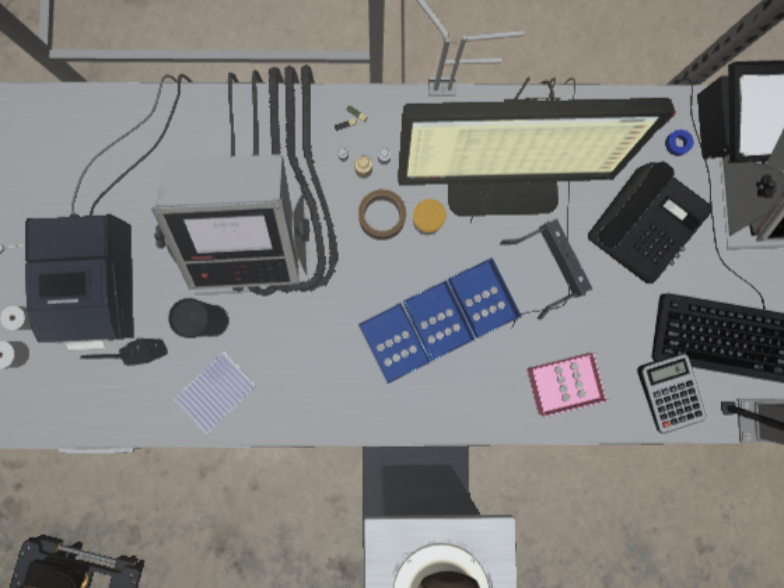

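The pictures show the row at about (395,343), (438,320) and (485,298) in the enlarged top view. The dock is to its right around (560,265), the pink look-alike at (567,384), the tape at (382,214), the jar at (430,215) and the tumbler at (198,318). Next I'll measure the bins and dock.

```bash
cat > h.py <<'E'
import numpy as np,cv2
def cloud(c):
    z=c["range_z"].astype(float);v,u=np.mgrid[:z.shape[0],:z.shape[1]]
    P=np.stack([(u-c["cx"])/c["fx"]*z,(v-c["cy"])/c["fy"]*z,z],-1)
    return (P-c["t"])@c["R"]
def ray(c,u,v,h):
    d=c["R"].T@np.array([(u-c["cx"])/c["fx"],(v-c["cy"])/c["fy"],1]);o=-c["R"].T@c["t"]
    return o+d*(h-o[2])/d[2]
def proj(c,X):
    p=np.asarray(X)@c["R"].T+c["t"];return np.stack([p[...,0]/p[...,2]*c["fx"]+c["cx"],p[...,1]/p[...,2]*c["fy"]+c["cy"]],-1)
E
python3 - <<'E'
import pickle,cv2,numpy as np
from h import *
for n in("top","scene"):
    c=pickle.load(open(n+"0.pkl","rb"));P=cloud(c)
    r=(slice(150,280),slice(240,440)) if n=="top" else (slice(190,285),slice(240,445))
    cv2.imwrite(f"pics/crop_{n}.png",cv2.resize(c["img"][r][:,:,::-1],None,fx=4 if n=="top" else 3.9,fy=4 if n=="top" else 3.9,interpolation=cv2.INTER_CUBIC))
    Q=P[r].reshape(-1,3);I=c["img"][r].reshape(-1,3).astype(int)
    blue=(I[:,2]>I[:,0]+40)&(I[:,2]>60)
    print(n,"bench z",np.median(Q[(abs(Q[:,2])<.02)&~blue][:,2]), "blue",blue.sum(), np.percentile(Q[blue][:,2],[1,25,50,75,90,99]))
    rim=blue&(Q[:,2]>.04)
    print(rim.sum(),cv2.minAreaRect(Q[rim][:,:2].astype(np.float32)*1000),cv2.minAreaRect(Q[blue&(Q[:,2]>-.01)][:,:2].astype(np.float32)*1000))
    dark=(I.max(1)<90)&(Q[:,2]>.02)&~blue
    print("dock",dark.sum(),cv2.minAreaRect(Q[dark][:,:2].astype(np.float32)*1000))
E
```

```text
top bench z 7.085807185815725e-05 blue 3966 [-0.0039875   0.00052495  0.0026519   0.00494792  0.01051059  0.05481683]
272 ((567.0822143554688, 0.03521728515625), (137.14047241210938, 311.48992919921875), 26.347496032714844) ((569.622314453125, -3.743621826171875), (142.1175994873047, 320.504150390625), 26.35352897644043)
dock 1206 ((662.1259765625, -82.56268310546875), (279.3075866699219, 601.3556518554688), 0.7528355717658997)
scene bench z 0.0006205740332117498 blue 4434 [-0.00110189  0.00263447  0.00589711  0.02436858  0.037898    0.05269706]
383 ((236.16712951660156, -160.62652587890625), (880.0984497070312, 312.67059326171875), 25.730466842651367) ((237.21926879882812, -160.73782348632812), (881.9352416992188, 312.7138977050781), 25.816879272460938)
dock 1072 ((345.28582763671875, -91.436767578125), (1036.521728515625, 470.2046203613281), 4.186359882354736)
```

View pics/crop_top.png

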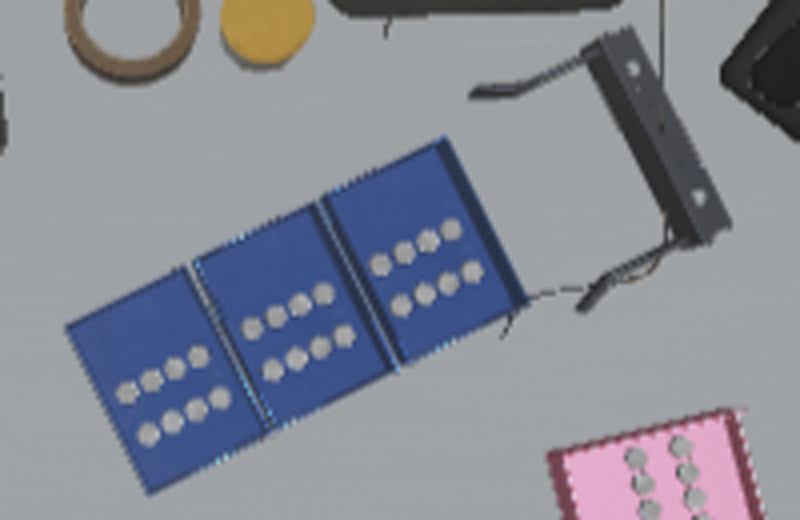

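View pics/crop_scene.png

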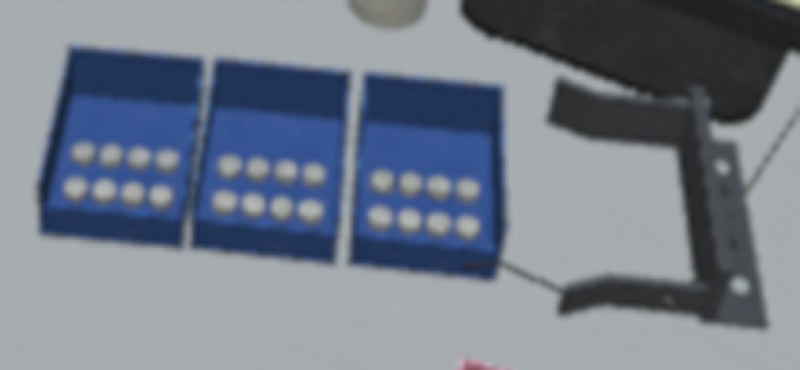

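Run:
```python
import pickle,cv2,numpy as np
from scipy.optimize import least_squares
from h import *
t=pickle.load(open("top0.pkl","rb"));s=pickle.load(open("scene0.pkl","rb"))
T=lambda x,y:((x+.5)/4-.5+240,(y+.5)/4-.5+150)
S=lambda x,y:((x+.5)/3.9-.5+240,(y+.5)/3.9-.5+190)
# order: back +y, back -y, front +y, front -y
L=np.array([[.07,.05,.052],[.07,-.05,.052],[-.07,.05,.032],[-.07,-.05,.032]])
top={3:[(68,327),(190,268),(150,492),(268,428)],2:[(196,262),(318,203),(272,428),(394,370)],1:[(325,197),(445,140),(400,367),(527,300)]}
sc={3:[(70,47),(203,59),(42,205),(187,215)],2:[(216,60),(349,72),(193,217),(338,230)],1:[(365,74),(501,88),(352,232),(497,247)]}
W=lambda p:np.c_[L[:,0]*np.cos(p[2])-L[:,1]*np.sin(p[2])+p[0],L[:,0]*np.sin(p[2])+L[:,1]*np.cos(p[2])+p[1],L[:,2]]
for b in(1,2,3):
  for nm,cs in(("top",[(t,top,T)]),("sc",[(s,sc,S)]),("both",[(t,top,T),(s,sc,S)])):
    f=lambda p:np.concatenate([(proj(c,W(p))-np.array([F(*q) for q in d[b]])).ravel() for c,d,F in cs])
    r=least_squares(f,[.56,0,.45]);print(b,nm,np.round(r.x[:2]*1000,1),np.round(np.degrees(r.x[2]),2),"rms px",np.sqrt(np.mean(r.fun**2)).round(2))
# dock cloud
P=cloud(t);q=P[150:215,355:425].reshape(-1,3);I=t["img"][150:215,355:425].reshape(-1,3)
for lo,hi in((.022,.035),(.038,.05),(.05,.065)):
    m=(q[:,2]>lo)&(q[:,2]<hi);print(lo,m.sum());
m=(q[:,2]>.05)&(q[:,2]<.065)&(q[:,0]<.72)
th=np.radians(26.3);ex=np.array([np.cos(th),np.sin(th)]);ey=np.array([-np.sin(th),np.cos(th)])
a=q[(q[:,2]>.012)];
fig=np.full((600,700,3),255,np.uint8)
for p,r in((k,k) for k in a):
    u=p[:2]@ex,p[:2]@ey
    col=tuple(int(v) for v in cv2.applyColorMap(np.uint8([[min(255,p[2]/.065*255)]]),cv2.COLORMAP_JET)[0,0])
    cv2.circle(fig,(int((u[0]-.40)*2500),int((u[1]+.46)*2500)),3,col,-1)
for k in range(0,700,50):cv2.line(fig,(k,0),(k,6),0,1);cv2.line(fig,(0,k),(6,k),0,1)
cv2.imwrite("pics/dockcloud.png",fig)
```

```text
1 top [613.1 -94.5] 26.27 rms px 0.92
1 sc [613.4 -95.7] 25.0 rms px 0.79
1 both [613.3 -95.1] 25.64 rms px 0.9
2 top [565.7   1.5] 25.07 rms px 0.7
2 sc [566.5   0.7] 25.96 rms px 0.67
2 both [566.1   1. ] 25.53 rms px 0.72
3 top [520.   94.3] 26.46 rms px 0.98
3 sc [519.5  93.6] 27.61 rms px 0.53
3 both [519.9  94. ] 27.03 rms px 0.82
0.022 164
0.038 174
0.05 244
```

View pics/dockcloud.png

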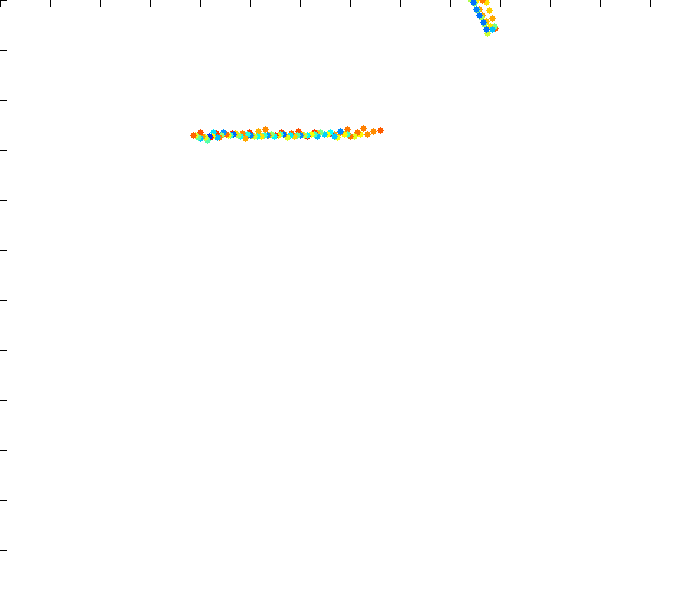

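Run:
```python
import pickle,cv2,numpy as np
from h import *
th=np.radians(26);ex=np.array([np.cos(th),np.sin(th)]);ey=np.array([-np.sin(th),np.cos(th)])
for n in("top","scene"):
    c=pickle.load(open(n+"0.pkl","rb"));P=cloud(c).reshape(-1,3)
    x=P[:,:2]@ex;y=P[:,:2]@ey
    k=(x>.38)&(x<.65)&(y>-.52)&(y<-.22)&(P[:,2]>.008)&(P[:,2]<.075)
    fig=np.full((600,560,3),255,np.uint8)
    for a,b,z in zip(x[k],y[k],P[k,2]):
        col=tuple(int(v) for v in cv2.applyColorMap(np.uint8([[min(255,z/.065*255)]]),cv2.COLORMAP_JET)[0,0])
        cv2.circle(fig,(int((a-.38)*2000),int((b+.52)*2000)),3,col,-1)
    for q in range(0,600,40):cv2.line(fig,(q,0),(q,6),0,1);cv2.line(fig,(0,q),(6,q),0,1)
    cv2.imwrite(f"pics/dc_{n}.png",fig)
a=[cv2.imread(f"pics/dc_{n}.png") for n in("top","scene")]
cv2.imwrite("pics/dc.png",cv2.resize(np.hstack(a),(800,429)))
```

```text
(no output)
```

View pics/dc.png

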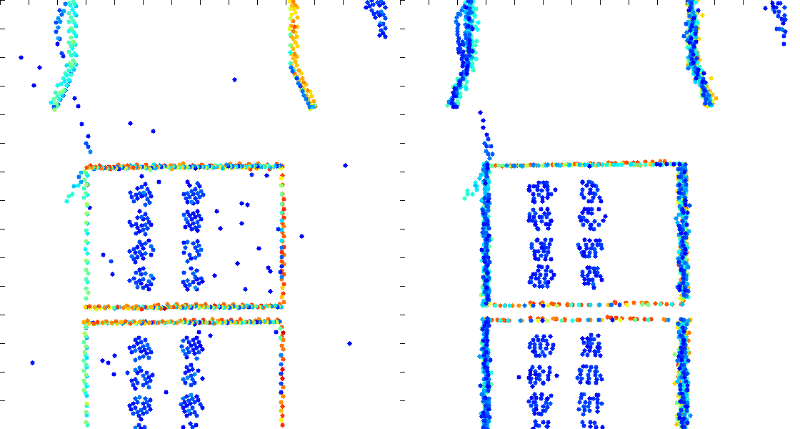

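```bash
cat > fit.py <<'E'
import numpy as np
from scipy.optimize import least_squares
from h import *
def pts(c):
    P=cloud(c).reshape(-1,3);I=c["img"].reshape(-1,3).astype(int);return P,(I[:,2]>I[:,0]+30)
def loc(P,p):
    d=P[:,:2]-p[:2];c,s=np.cos(p[2]),np.sin(p[2]);return np.c_[d@[c,s],d@[-s,c]]
def fitbin(P,blue,p,tol=.007):
    p=np.array(p,float);Q=P[blue&(P[:,2]>.014)&(P[:,2]<.06)]
    for tl in(tol,tol,.005,.004,.004):
        q=loc(Q,p);r=np.c_[abs(q[:,0]-.069),abs(q[:,0]+.069),abs(q[:,1]-.049),abs(q[:,1]+.049)]
        ins=(abs(q[:,0])<.069+tl)&(abs(q[:,1])<.049+tl);k=r.argmin(1);ok=ins&(r.min(1)<tl);K=k[ok];A=Q[ok]
        def f(p):
            q=loc(A,p);return np.choose(K,[q[:,0]-.069,q[:,0]+.069,q[:,1]-.049,q[:,1]+.049])
        s=least_squares(f,p,loss="soft_l1",f_scale=.0015);p=s.x
    return p,[int((K==i).sum()) for i in range(4)],np.median(abs(f(p)))
def fitdock(P,blue,p):
    p=np.array(p,float);Q=P[~blue&(P[:,2]>.012)&(P[:,2]<.06)]
    for tl in(.012,.008,.006,.005,.005):
        q=loc(Q,p)
        pl=(abs(q[:,1]+.00)<tl)&(abs(q[:,0])<.07)
        # plate: only inner face points
        ch=(q[:,1]>.01)&(q[:,1]<.055)
        r=np.c_[abs(q[:,0]-.075),abs(q[:,0]+.075)]
        a=Q[pl];b=Q[ch&(r[:,0]<tl)];d=Q[ch&(r[:,1]<tl)]
        w=.075+.0
        f=lambda p:np.r_[loc(a,p)[:,1],loc(b,p)[:,0]-w,loc(d,p)[:,0]+w]
        p=least_squares(f,p,loss="soft_l1",f_scale=.0015).x
    return p,[len(a),len(b),len(d)],np.median(abs(f(p)))
E
python3 - <<'E'
import pickle,cv2
from fit import *
init={1:[.613,-.095,.45],2:[.566,.001,.45],3:[.52,.094,.46]}
for n in("top","scene"):
    c=pickle.load(open(n+"0.pkl","rb"));P,b=pts(c)
    for i in init:
        p,k,e=fitbin(P,b,init[i]);print(n,i,(p[:2]*1000).round(1),np.degrees(p[2]).round(2),k,round(e*1000,2))
th=np.radians(26);ex=np.array([np.cos(th),np.sin(th)]);ey=np.array([-np.sin(th),np.cos(th)]);o=[]
for n in("top","scene"):
    c=pickle.load(open(n+"0.pkl","rb"));P=cloud(c).reshape(-1,3)
    x=P[:,:2]@ex;y=P[:,:2]@ey
    k=(x>.40)&(x<.63)&(y>-.60)&(y<-.40)&(P[:,2]>.008)&(P[:,2]<.075)
    fig=np.full((600,690,3),255,np.uint8)
    for a,b,z in zip(x[k],y[k],P[k,2]):
        col=tuple(int(v) for v in cv2.applyColorMap(np.uint8([[min(255,z/.065*255)]]),cv2.COLORMAP_JET)[0,0])
        cv2.circle(fig,(int((a-.40)*3000),int((b+.60)*3000)),3,col,-1)
    for q in range(0,690,30):cv2.line(fig,(q,0),(q,6),0,1);cv2.line(fig,(0,q),(6,q),0,1)
    o.append(fig)
cv2.imwrite("pics/dc2.png",cv2.resize(np.hstack(o),(800,348)))
E
```

```text
top 1 [612.9 -95.3] 25.57 [38, 21, 117, 152] 0.47
top 2 [565.    2.1] 25.56 [36, 13, 64, 106] 0.48
top 3 [517.9  95.9] 26.52 [43, 15, 42, 63] 0.66
scene 1 [613.8 -96.6] 25.54 [326, 182, 52, 94] 0.85
scene 2 [5.664e+02 1.000e-01] 25.7 [305, 179, 71, 38] 0.94
scene 3 [519.4  93.8] 26.52 [298, 178, 113, 49] 0.85
```

View pics/dc2.png

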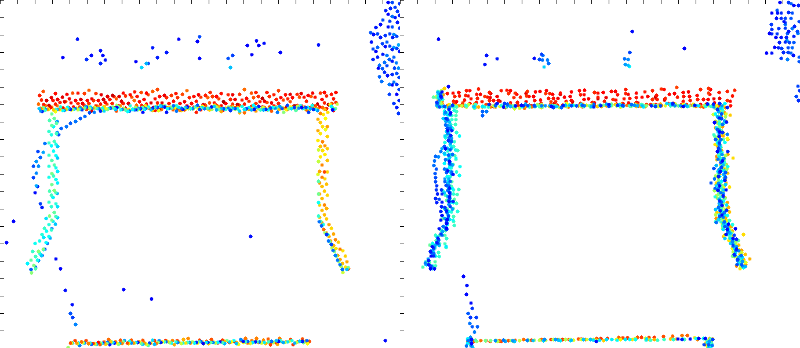

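Run:
```python
import pickle
from fit import *
from scipy.spatial.transform import Rotation as R
D=[]
for n in("top","scene"):
    c=pickle.load(open(n+"0.pkl","rb"));P,b=pts(c)
    # dock: plate inner face points at z<.045 ; cheeks
    th=np.radians(26);p0=np.r_[np.array([[np.cos(th),-np.sin(th)],[np.sin(th),np.cos(th)]])@[.508,-.5385],th]
    Q=P[~b&(P[:,2]>.012)];q=loc(Q,p0)
    f=(abs(q[:,1])<.006)&(abs(q[:,0])<.065)&(Q[:,2]<.05)
    A=q[f];k=np.polyfit(A[:,0],A[:,1],1);print(n,"plate y %.1f slope deg %.2f n%d"%(k[1]*1000,np.degrees(np.arctan(k[0])),f.sum()),(np.percentile(A[:,1],[5,50,95])*1000).round(1))
    for s in(-1,1):
        g=(abs(q[:,0]-s*.077)<.008)&(q[:,1]>.012)&(q[:,1]<.055)&(Q[:,2]<.05);B=q[g]
        k=np.polyfit(B[:,1],B[:,0],1);print(" cheek",s,(np.percentile(B[:,0],[5,25,50,75,95])*1000).round(1),"slope",np.degrees(np.arctan(-k[0])).round(2),g.sum())
    if n=="top":
        for nm,(u,v),h in(("tumbler",(141,227),.178),("tape",(273,153),.048),("jar",(307,154),.073),("paper",(153,280),0)):print(nm,ray(c,u,v,h).round(3))
from cell import manip
s=manip.read_state();w,x,y,z=s["eef_rot"];M=R.from_quat([x,y,z,w])
print(M.as_matrix().round(3))
for nm,X in(("start high",(.478,.178,.15)),):
    print(nm,M.inv().apply(np.array(X)-s["position"]).round(4))
```

```text
top plate y 0.8 slope deg -0.08 n180 [-0.7  0.8  2.4]
 cheek -1 [-82.3 -79.6 -77.1 -75.7 -74.6] slope 0.52 36
 cheek 1 [74.9 75.9 77.3 78.8 80.1] slope -0.02 30
tumbler [0.567 0.467 0.178]
tape [0.79  0.12  0.048]
jar [0.782 0.021 0.073]
paper [0.416 0.478 0.   ]
scene plate y -0.6 slope deg -0.41 n169 [-1.7 -0.6  0.3]
 cheek -1 [-82.4 -80.6 -79.4 -78.3 -75.2] slope -0.06 102
 cheek 1 [73.2 75.1 76.4 77.9 80.1] slope -0.96 153
[[ 0.968 -0.252 -0.   ]
 [-0.252 -0.968 -0.002]
 [ 0.     0.002 -1.   ]]
start high [0.4178 0.3315 0.0403]
```

Emit:
{"fn": "move_arm", "kwargs": {
  "plan": [
    [0,0,10,0.08,0.066,0,1],
    [0,0,20,0.16,0.13,0,1],
    [0,0,30,0.24,0.19,0,1],
    [0,0,40,0.32,0.25,0,1],
    [0,0,49.5,0.418,0.332,0,1],
    [0,0,49.5,0.418,0.332,0,1],
    [0,0,49.5,0.418,0.332,0,1],
    [0,0,49.5,0.418,0.332,0,1],
    [0,0,49.5,0.418,0.332,0,1],
    [0,0,49.5,0.418,0.332,0,1],
    [0,0,49.5,0.418,0.332,0,1],
    [0,0,49.5,0.418,0.332,0,1],
    [0,0,49.5,0.418,0.332,0,1],
    [0,0,49.5,0.418,0.332,0,1],
    [0,0,49.5,0.418,0.332,0,1],
    [0,0,49.5,0.418,0.332,0.07,1],
    [0,0,49.5,0.418,0.332,0.07,1],
    [0,0,49.5,0.418,0.332,0.07,1]
  ]
}}

```text
clock: 1.9
position: [0.4756, 0.1776, 0.1176]
eef_rot: [0.003, 0.848, -0.53, -0.002]
contact_force: [0.3, -0.6, 0.0]
opening: 1.004
```

Emit:
{"fn": "move_arm", "kwargs": {
  "plan": [
    [0,0,0,0,-0.003,0.035,1],
    [0,0,0,0,-0.003,0.07,1],
    [0,0,0,0,-0.003,0.09,1],
    [0,0,0,0,-0.003,0.1,1],
    [0,0,0,0,-0.003,0.1,1],
    [0,0,0,0,-0.003,0.1,1]
  ]
}}

```text
clock: 2.5
position: [0.4822, 0.1806, 0.0221]
eef_rot: [-0.001, 0.848, -0.53, 0.001]
contact_force: [-0.1, 0.4, 0.7]
opening: 0.998
```

Run:
```python
from cell import manip
import cv2,numpy as np
for n,r in(("top",(slice(150,300),slice(220,420))),("scene",(slice(140,290),slice(200,400)))):
    c=manip.read_camera(n);cv2.imwrite(f"pics/{n}1.png",cv2.resize(c["img"][r][:,:,::-1],None,fx=3,fy=3))
cv2.imwrite("pics/v1.png",cv2.resize(np.hstack([cv2.imread(f"pics/{n}1.png") for n in("top","scene")]),(800,300)))
```

```text
(no output)
```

View pics/v1.png

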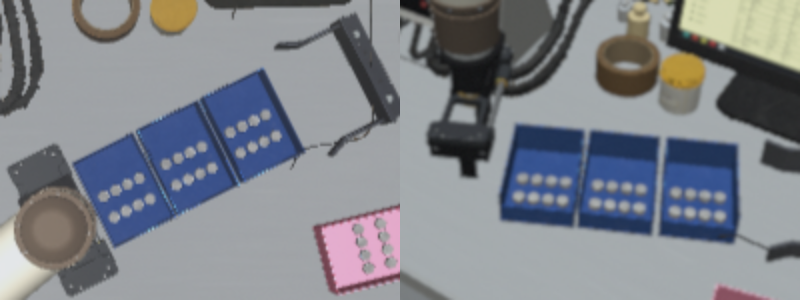

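Emit:
{"fn": "move_arm", "kwargs": {
  "plan": [
    [0,0,0,0.008,0.003,0.003,1],
    [0,0,0,0.016,0.003,0.003,1],
    [0,0,0,0.022,0.003,0.003,1],
    [0,0,0,0.026,0.003,0.003,1],
    [0,0,0,0.029,0.003,0.003,1],
    [0,0,0,0.032,0.003,0.003,1],
    [0,0,0,0.035,0.003,0.003,1],
    [0,0,0,0.038,0.003,0.003,1],
    [0,0,0,0.041,0.003,0.003,1],
    [0,0,0,0.044,0.003,0.003,1],
    [0,0,0,0.047,0.003,0.003,1],
    [0,0,0,0.05,0.003,0.003,1],
    [0,0,0,0.053,0.003,0.003,1],
    [0,0,0,0.056,0.003,0.003,1],
    [0,0,0,0.059,0.003,0.003,1],
    [0,0,0,0.062,0.003,0.003,1],
    [0,0,0,0.066,0.003,0.003,1],
    [0,0,0,0.07,0.003,0.003,1]
  ]
}}

```text
clock: 4.4
position: [0.5089, 0.1155, 0.0175]
eef_rot: [-0.0, 0.848, -0.531, -0.0]
contact_force: [-2.0, 4.5, 0.2]
opening: 1.004
```

```bash
cat > look.py <<'E'
import sys,cv2
from fit import *
from cell import manip
tag=sys.argv[1]; adv=float(sys.argv[2]) # advance mm of bin3 guess
ey=np.array([-.4368,.8996]);ex=np.array([.8996,.4368])
gs=[float(a) for a in sys.argv[2:5]]
s=manip.read_state();print("t",round(s["clock"],2),"tcp",round(float(s["position"][:2]@ex)*1000,1),round(float(s["position"][:2]@ey)*1000,1),s["position"][2].round(4),"F",s["contact_force"].round(1))
im=[]
for n,r in(("top",(slice(130,280),slice(220,420))),("scene",(slice(140,290),slice(245,445)))):
    c=manip.read_camera(n);im.append(cv2.resize(c["img"][r][:,:,::-1],(400,300),interpolation=cv2.INTER_CUBIC));P,b=pts(c)
    for i,g in zip((1,2,3),gs):
        w=ex*.5085+ey*g
        p,k,e=fitbin(P,b,[w[0],w[1],.452]);print(n,i,"x' %.1f y' %.1f ang %.2f"%(p[:2]@ex*1000,p[:2]@ey*1000,np.degrees(p[2])),k,round(e*1000,2))
cv2.imwrite(f"pics/look{tag}.png",np.hstack(im))
E
python3 look.py A -.355 -.259 -.157
```

```text
t 4.4 tcp 508.2 -118.3 0.0175 F [-2.   4.5  0.2]
top 1 x' 510.1 y' -353.1 ang 25.87 [39, 28, 2, 2] 0.76
top 2 x' 509.2 y' -257.4 ang 26.96 [36, 27, 1, 1] 0.62
top 3 x' 507.8 y' -152.6 ang 24.21 [16, 0, 0, 2] 0.51
scene 1 x' 510.2 y' -354.6 ang 25.86 [314, 199, 13, 20] 1.0
scene 2 x' 509.5 y' -259.3 ang 27.12 [317, 206, 18, 11] 1.01
scene 3 x' 507.8 y' -157.8 ang 25.53 [221, 142, 0, 17] 1.06
```

View pics/lookA.png

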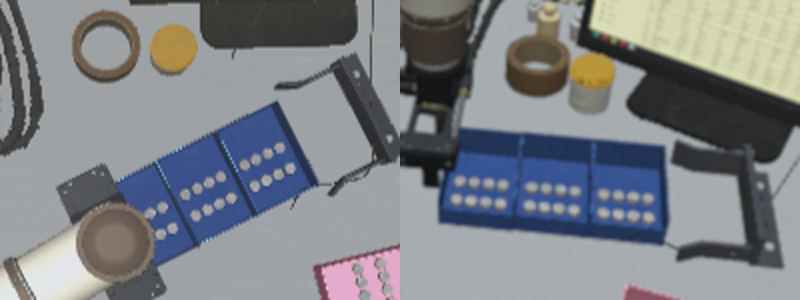

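```bash
python3 look.py B -.378 -.278 -.178
```

```text
t 4.5 tcp 508.2 -118.8 0.0176 F [-1.8  2.7  0.8]
top 1 x' 510.3 y' -377.3 ang 25.95 [39, 30, 148, 159] 0.96
top 2 x' 509.7 y' -277.8 ang 25.96 [35, 29, 101, 148] 0.81
top 3 x' 507.0 y' -178.8 ang 26.10 [24, 0, 0, 101] 0.9
scene 1 x' 510.3 y' -379.0 ang 26.15 [319, 199, 103, 113] 0.91
scene 2 x' 509.8 y' -280.1 ang 26.24 [312, 200, 80, 106] 1.01
scene 3 x' 507.7 y' -181.5 ang 26.14 [290, 189, 47, 82] 1.0
```

Emit:
{"fn": "move_arm", "kwargs": {
  "plan": [
    [0,0,0,0.003,0,0,1],
    [0,0,0,0.007,0,0,1],
    [0,0,0,0.012,0,0,1],
    [0,0,0,0.017,0,0,1],
    [0,0,0,0.022,0,0,1],
    [0,0,0,0.027,0,0,1],
    [0,0,0,0.032,0,0,1],
    [0,0,0,0.037,0,0,1],
    [0,0,0,0.042,0,0,1],
    [0,0,0,0.047,0,0,1],
    [0,0,0,0.052,0,0,1],
    [0,0,0,0.057,0,0,1],
    [0,0,0,0.062,0,0,1],
    [0,0,0,0.067,0,0,1],
    [0,0,0,0.072,0,0,1],
    [0,0,0,0.077,0,0,1],
    [0,0,0,0.082,0,0,1],
    [0,0,0,0.086,0,0,1],
    [0,0,0,0.09,0,0,1]
  ]
}}

```text
clock: 6.5
position: [0.5476, 0.0346, 0.0175]
eef_rot: [0.0, 0.848, -0.531, -0.001]
contact_force: [-2.1, 6.2, 2.3]
opening: 1.004
```

```bash
python3 look.py C -.467 -.367 -.267
```

```text
t 6.5 tcp 507.7 -208.0 0.0175 F [-2.1  6.2  2.3]
top 1 x' 509.4 y' -466.1 ang 25.90 [36, 3, 194, 186] 0.95
top 2 x' 509.1 y' -366.7 ang 26.09 [33, 12, 125, 190] 0.84
top 3 x' 507.2 y' -267.6 ang 26.00 [19, 17, 0, 129] 0.93
scene 1 x' 509.8 y' -468.5 ang 26.00 [344, 168, 156, 186] 0.97
scene 2 x' 509.3 y' -369.0 ang 26.34 [316, 209, 98, 158] 1.0
scene 3 x' 507.3 y' -270.1 ang 26.07 [249, 191, 31, 99] 0.97
```

View pics/lookC.png

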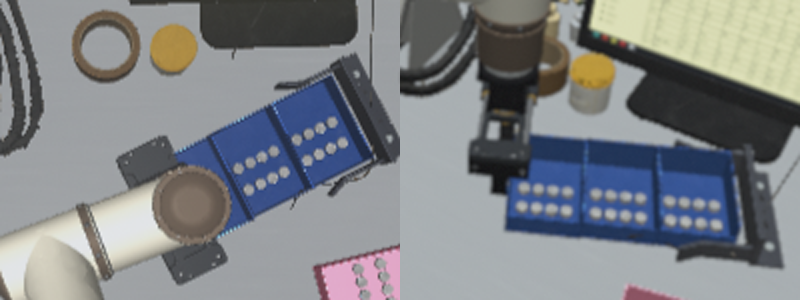

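Emit:
{"fn": "move_arm", "kwargs": {
  "plan": [
    [0,0,0,0.003,0,0,1],
    [0,0,0,0.006,0,0,1],
    [0,0,0,0.009,0,0,1],
    [0,0,0,0.012,0,0,1],
    [0,0,0,0.014,0,0,1],
    [0,0,0,0.016,0,0,1],
    [0,0,0,0.017,0,0,1],
    [0,0,0,0.018,0,0,1]
  ]
}}

```text
clock: 7.4
position: [0.5554, 0.0186, 0.0175]
eef_rot: [0.0, 0.848, -0.531, -0.001]
contact_force: [-2.8, 6.7, 2.2]
opening: 1.0
```

Emit:
{"fn": "move_arm", "kwargs": {
  "plan": [
    [0,0,0,0.001,0,0,1],
    [0,0,0,0.001,0,0,1]
  ]
}}

```text
clock: 7.6
position: [0.5558, 0.0177, 0.0175]
eef_rot: [0.0, 0.848, -0.531, -0.001]
contact_force: [-3.0, 7.5, 2.3]
opening: 1.002
```

```bash
python3 look.py D -.486 -.386 -.286
```

```text
t 7.6 tcp 507.7 -226.8 0.0175 F [-3.   7.5  2.3]
top 1 x' 509.6 y' -485.0 ang 26.03 [37, 8, 203, 213] 0.99
top 2 x' 509.2 y' -385.5 ang 25.73 [31, 11, 117, 198] 0.88
top 3 x' 507.2 y' -286.4 ang 25.49 [20, 15, 0, 118] 0.76
scene 1 x' 509.9 y' -486.5 ang 25.98 [338, 160, 168, 202] 0.99
scene 2 x' 509.3 y' -387.0 ang 26.21 [316, 203, 110, 171] 0.92
scene 3 x' 507.2 y' -288.0 ang 25.99 [254, 194, 27, 111] 1.0
```

Emit:
{"fn": "move_arm", "kwargs": {
  "plan": [
    [0,0,0,0.001,0,0,1],
    [0,0,0,0.001,0,0,1]
  ]
}}

```text
clock: 7.9
position: [0.5558, 0.0176, 0.0175]
eef_rot: [-0.0, 0.848, -0.531, -0.001]
contact_force: [-4.4, 9.6, 3.0]
opening: 0.999
```

Emit:
{"fn": "move_arm", "kwargs": {
  "plan": [
    [0,0,0,0.001,0,0,1],
    [0,0,0,0.001,0,0,1]
  ]
}}

```text
clock: 8.1
position: [0.5559, 0.0174, 0.0174]
eef_rot: [-0.0, 0.848, -0.531, -0.001]
contact_force: [-5.4, 13.0, 4.3]
opening: 1.002
```

Emit:
{"fn": "move_arm", "kwargs": {
  "plan": [
    [0,0,0,0.001,0,0,1],
    [0,0,0,0.002,0,0,1],
    [0,0,0,0.002,0,0,1]
  ]
}}

```text
clock: 8.4
position: [0.5561, 0.0171, 0.0174]
eef_rot: [-0.001, 0.848, -0.531, -0.002]
contact_force: [-9.7, 19.9, 5.8]
opening: 1.003
```

```bash
python3 look.py E -.486 -.386 -.286
python3 - <<'E'
from cell import manip
from fit import *
import cv2
im=[]
for n,r in(("top",(slice(140,220),slice(330,440))),("scene",(slice(195,275),slice(335,445)))):
    c=manip.read_camera(n);im.append(cv2.resize(c["img"][r][:,:,::-1],(396,288),interpolation=cv2.INTER_CUBIC))
    P,b=pts(c);ey=np.array([-.4368,.8996]);ex=np.array([.8996,.4368])
    x=P[:,:2]@ex-.509;y=P[:,:2]@ey;z=P[:,2]
    # bin1 wall top band vs plate band profile
    k=(abs(x)<.06)&(y<-.51)&(y>-.56)&(z>.015)&(z<.07)
    for nm,m in(("blue",k&b),("dark",k&~b)):
        h,_=np.histogram(y[m],np.arange(-.556,-.524,.002));print(n,nm,h)
cv2.imwrite("pics/z.png",np.hstack(im))
E
```

```text
t 8.4 tcp 507.7 -227.5 0.0174 F [-9.7 19.9  5.8]
top 1 x' 509.6 y' -485.0 ang 26.09 [39, 10, 200, 209] 1.04
top 2 x' 509.1 y' -385.6 ang 25.75 [31, 10, 103, 197] 0.83
top 3 x' 507.3 y' -286.7 ang 25.44 [18, 14, 0, 104] 0.82
scene 1 x' 510.0 y' -486.6 ang 26.09 [333, 159, 170, 203] 1.0
scene 2 x' 509.3 y' -387.0 ang 26.12 [314, 213, 109, 167] 0.85
scene 3 x' 507.2 y' -288.0 ang 26.14 [238, 200, 21, 109] 1.03
top blue [  0   0   0   0   0   0   0   0   2  26 118  36   1   0   0   0]
top dark [ 0  0  0  0  8 25 25 25 24 36 10  1  0  0  0  0]
scene blue [ 0  0  0  0  0  0  0  0  1 95 75  0  0  0  0  0]
scene dark [ 0  0  0  3 16 25 27 28 37  7  0  0  0  0  0  0]
```

View pics/z.png

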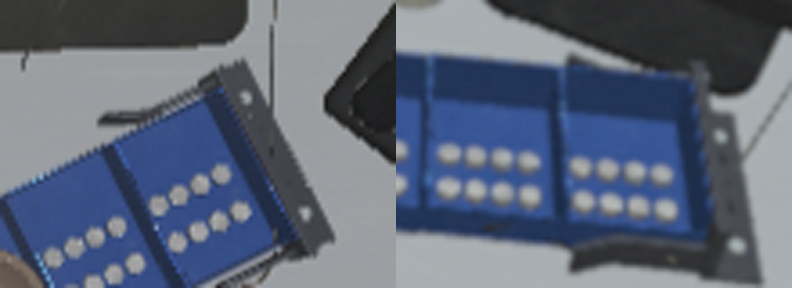

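The row stalled at the plate: the force rose to 22 N and the bins stopped moving. The picture shows the bin_1 wall against the plate, with no dark gap at (290,230) on the left or (710,150) on the right. I'll back off.

Emit:
{"fn": "move_arm", "kwargs": {
  "plan": [
    [0,0,0,-0.004,0,0,1],
    [0,0,0,-0.01,0,0,1],
    [0,0,0,-0.02,0,0,1],
    [0,0,0,-0.04,0,0,1],
    [0,0,0,-0.065,0,0,1],
    [0,0,0,-0.08,0,0,1],
    [0,0,0,-0.08,0,-0.04,1],
    [0,0,0,-0.08,0,-0.08,1],
    [0,0,0,-0.12,0,-0.12,1],
    [0,0,0,-0.16,0,-0.15,1],
    [0,0,0,-0.2,0,-0.15,1],
    [0,0,0,-0.2,0,-0.15,1],
    [0,0,0,-0.2,0,-0.15,1]
  ]
}}

```text
clock: 9.9
position: [0.4703, 0.1941, 0.1677]
eef_rot: [0.0, 0.848, -0.53, 0.0]
contact_force: [0.1, -0.1, -0.7]
opening: 1.003
```

```bash
python3 look.py F -.486 -.386 -.286
```

```text
t 9.9 tcp 507.9 -30.8 0.1677 F [ 0.1 -0.1 -0.7]
top 1 x' 509.6 y' -485.0 ang 26.13 [42, 12, 200, 210] 0.97
top 2 x' 509.2 y' -385.3 ang 25.94 [34, 16, 158, 196] 1.03
top 3 x' 507.2 y' -286.1 ang 25.91 [30, 27, 76, 159] 0.56
scene 1 x' 509.9 y' -486.5 ang 26.09 [336, 161, 173, 201] 1.0
scene 2 x' 509.4 y' -387.1 ang 26.07 [316, 214, 106, 170] 0.93
scene 3 x' 507.2 y' -288.1 ang 26.06 [314, 195, 42, 111] 0.97
```

View pics/lookF.png

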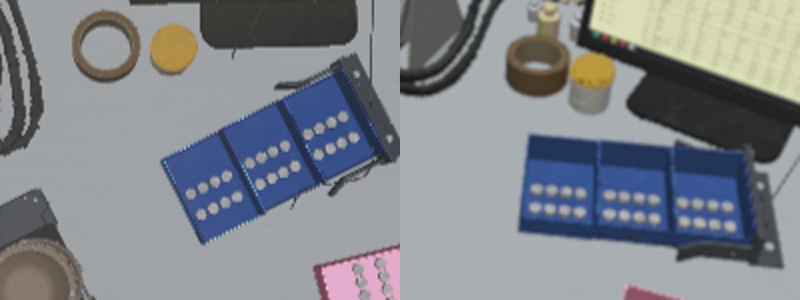

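```bash
python3 -c "
from cell import manip
print(manip.hand_in())"
```

```text
the job is handed in; nothing more can be done
None
```

The three bins are home in the dock as one straight, closed-up row, and the job is handed in at about 10 s of robot time. I pushed only on bin_3's outer long side, with both open fingers low on the wall.

- **Fully home:** the bins stopped moving against the stop plate. The push force rose from about 8 N to about 23 N while the gripper advanced less than 1 mm.
- **Straight and closed up:** after I backed the arm off, all three bins were within about 0.2° of each other and about 99 mm apart (nominal 100 mm). bin_3 sits about 2 mm to one side of the other two.
- **Nothing else touched:** the tape roll and jar look unmoved in the last pictures. The tumbler, and most of the pink bin, were outside those crops, but the arm's path stayed well clear of both. The arm ended clear, with no force on it.
- **Disagreement:** the two cameras differ by about 1.5 to 2 mm along the row, in line with the roughly 2 mm calibration. In both, bin_1 reads about 1 to 2 mm short of its nominal position. I took it as seated because the force rose with almost no movement and the pictures show no gap at the plate.

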